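# Lift a bent handle out of its bending form

## Robot

A 7-joint arm with a two-finger parallel gripper is mounted at the origin on the work surface. World frame = base frame: x ahead of the robot, y to its left, z up, the work surface at z = 0. Lengths are in m, angles in rad, forces in N, time in s.
With the tool pointing down it reaches from about 0.35 to 0.775 m from the base axis. Payload 3.1 kg.
Tool frame: the origin (TCP) lies on the centre line of the jaws, within the pads' length; the fingertips stand 14 mm ahead of it and the grasp point (between the pads) lies 5 mm behind it; z points along the fingers, y is the line along which they close (so a half turn about z gives the same grasp; the last joint's range is limited). The gripper opens to 85 mm and grips with 20 to 120 N. Pads are 22 mm wide; open, the fingers measure 114 mm over their backs; the gripper's body (76 mm by 85 mm) begins 54 mm behind the grasp point. The pads swing forward as they close: fully open they stand 13 mm farther back than shut.
Start: joints at [-1.166, 0.311, 0.014, 1.512, -0.004, 1.319, -0.027], TCP at [0.238, 0.496, 0.209] pointing down, gripper open.
Joint ranges: [-2.7, 2.7], [-0.3, 1.91], [-1.27, 1.3], [0.12, 2.57], [-1.44, 4.58], [0.2, 2.03], [-3.05, 3.05]. Speed limits (rad/s): [2.79, 2.79, 3.14, 3.14, 3.14, 3.14, 3.14].

## Interface

Orientations are given as a unit quaternion [x, y, z, w].
In Python, from bench import telemetry, vision, workorder gives the robot as it stands.
- The arm moves only by the shell command python3 -m jog 'ROWS' [FORCE]. ROWS is JSON, a list of rows, each an object with "dr": the turn, a rotation vector about the tool's x, y, z in degrees, a list of three; "slide": the shift along the tool's x, y, z in m, a list of three; "grip": the opening, from 0 (shut) to 1 (fully open). A call has 1 to 12 rows; each row is the pose to reach, as a shift and turn from the pose commanded when the call began, along the tool's axes at that moment; what a row does not reach only later rows make up. A row lasts 1/10 s, in which the tool goes at most 50 mm and 8.59 degrees, less where a joint would pass 70% of its speed; a pose out of reach is approached as far as the arm can. A call with a gripper value outside its range is refused whole. The fingers move at their own pace and stop on an object; FORCE is the grip in N (left out, the last holds). Time passes only in rows, so rows that repeat a pose let the fingers close. It gives the time, the measured TCP pose, the force, the opening and the grip force at its end, in the units of the state.
- telemetry.observe(): the state, without advancing time (a new reading comes with each control period).
- vision.grab_frame(name): name is "scene" or "top" or "wrist"; returns (picture, depth): 420x560x3 uint8, blue, green, red; 420x560 float32, m along the optical axis (not along the pixel's ray), 0 where there is no reading.
- vision.camera_info(name): a dict with "fx", "fy", "cx", "cy" (pixels), "view" (4x4, takes a point from world to camera coordinates); the wrist camera has in their place "mount" (4x4, takes a point from camera to tool coordinates, whose origin is the TCP and whose axes are the flange's). Camera axes: x right, y down, z forward; pixel columns grow to the right and rows downward; lengths in m; the calibration is good to about 2 mm. A picture is of the moment at which its call begins: read the wrist's pose just before it. camera_info takes no time and is no camera call.
- workorder.finish_job(): hands the job in; it is judged then, once.
The state is a dict: "clock": time; "joint_positions": joint angles; "qvel": joint speeds; "tau": joint torques, N m; "tool_pos": TCP position; "tcp_rot": TCP orientation; "wrist_force": force on the tool from outside, world axes, zero at the start; "moment": the same for the moment, N m; "grip_width": finger opening in m; "grasp_force": force on a finger pad.
Only numpy, scipy, OpenCV 4.12 (cv2) and the standard library are available. Lean on these libraries where they do the work, as an engineer would, in place of code of your own. Each camera call takes 0.05 s, during which the arm holds its last target. There are 200 camera calls.

## Task

The glued-up wooden handle has set in its sloping bending form, under the open clamp frame. Draw it out of the channel and set it down, without dropping it, inside the shallow wooden tray so that it stands flat on the tray floor on its long edge, the same edge down as in the form. Leave the bowl, the mallet and the jar where they are.

Things in the scene. Friction and masses are not known exactly. Their poses are not given: they have to be found in the camera images.
- handle: Dark wood strip bent to a U, 10 mm thick, 42 mm wide. Crown straight for 76 mm along y; both ends curve to legs towards -x (extent x -58 to +5, y -89 to +89 mm). Origin: mid crown, mid thickness, at the lower edge; z across the width to the free edge (0 to 42). In the form 18 mm is sunk, 24 stands free, 2.5 mm play each side; z, 30 degrees off vertical, is the way out; x points up the slope.
- handle_grip (a point): Grip point on the handle: mid crown, mid thickness, 31 mm above its lower edge (13 mm above the formers' tops, 11 mm below the free edge). Pinch across the 10 mm thickness, along the handle's x axis.
- form: Fixed bending form: board 235 x 250 mm, face rising 30 degrees to the form's +x, pale formers 18 mm high on both sides of the U channel. Origin on the bench; the face is 78 mm above it, the channel's crown 5 mm up the slope. Open steel clamp frame square to the face, 106 mm up the slope from the crown: posts at y +-98 mm, crossbar 220 mm long, 124 to 160 mm off the face, barring an upright hand.
- tray: Shallow open wooden tray, fixed, 220 mm (x) x 260 mm (y) outside, 32 mm high, walls and floor 8 mm thick. Origin under its centre on the bench; floor 8 mm above the origin.
- bowl: Bystander: turned wooden bowl, rim 120 mm across, 60 mm high; origin under its centre.
- mallet: Bystander: wooden mallet lying on the bench, about 300 mm long along its x axis, head 100 x 65 x 65 mm centred 90 mm towards +x, handle to -x; origin at its underside.
- glue: Bystander: white jar, 64 mm across, 110 mm high; origin under its centre.
Not all that is in view belongs to the job. There is more than one size of the handle; the job needs the largest.

How it is judged:
By the outcome, as a careful person would: the job done as asked, in the order asked, and still so for the second after the job is handed in, with the robot touching nothing.
It also fails if it takes over 59 s, if anything falls off the work surface, if the arm or the gripper's body presses on something with over 40 N, if the wrist force passes 120 N, or if a joint passes its speed limit or range.

## Working session

There is one attempt and no reset: what is moved stays moved. The work goes in short steps, Python scripts to look and compute and a shell command to move; the robot and the scene stay as the last step left them, time stands still between calls to the robot, and variables do not carry over. Pictures are saved under pics/ and viewed, at most 10 in all, crops included, and the job is handed in when it is done.

```bash
mkdir -p pics; ls; python3 - <<'E'
from bench import telemetry, vision
import cv2, numpy as np
s=telemetry.observe(); print({k:np.round(v,3).tolist() for k,v in s.items()})
for n in("scene","top"):
    p,d=vision.grab_frame(n); cv2.imwrite(f"pics/{n}0.png",p); np.savez(f"{n}0.npz",p=p,d=d)
    i=vision.camera_info(n); print(n,{k:np.round(v,3).tolist() for k,v in i.items()})
print({k:np.round(v,3).tolist() for k,v in vision.camera_info("wrist").items()})
E
```

```text
pics
{'clock': 0.0, 'joint_positions': [-1.166, 0.312, 0.014, 1.513, -0.004, 1.319, -0.027], 'qvel': [-0.001, -0.0, -0.002, -0.0, -0.0, -0.001, -0.0], 'tau': [-0.0, -37.993, 0.146, -23.06, 0.012, 0.014, 0.0], 'tool_pos': [0.237, 0.495, 0.207], 'tcp_rot': [0.222, 0.975, -0.001, -0.0], 'wrist_force': [-0.312, -0.798, 0.232], 'moment': [0.029, -0.02, -0.016], 'grasp_force': 0.0, 'grip_width': 0.086}
scene {'fx': 535.695, 'fy': 535.695, 'cx': 277.187, 'cy': 210.166, 'view': [[-0.111, 0.994, 0.017, 0.055], [0.734, 0.094, -0.673, -0.33], [-0.67, -0.062, -0.74, 2.085], [0.0, 0.0, 0.0, 1.0]]}
top {'fx': 545.455, 'fy': 545.455, 'cx': 279.999, 'cy': 212.728, 'view': [[-0.004, -1.0, 0.002, 0.006], [-0.997, 0.004, -0.08, 0.563], [0.08, -0.002, -0.997, 1.633], [0.0, 0.0, 0.0, 1.0]]}
{'fx': 319.365, 'fy': 319.365, 'cx': 278.078, 'cy': 208.479, 'mount': [[0.002, -0.944, -0.329, 0.085], [1.0, 0.002, 0.0, -0.0], [0.0, -0.329, 0.944, -0.165], [0.0, 0.0, 0.0, 1.0]]}
```

View pics/top0.png

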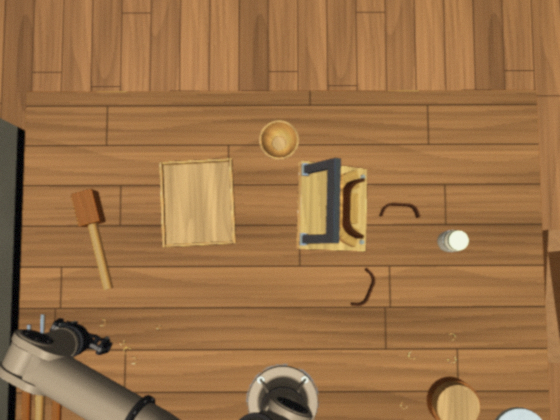

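View pics/scene0.png

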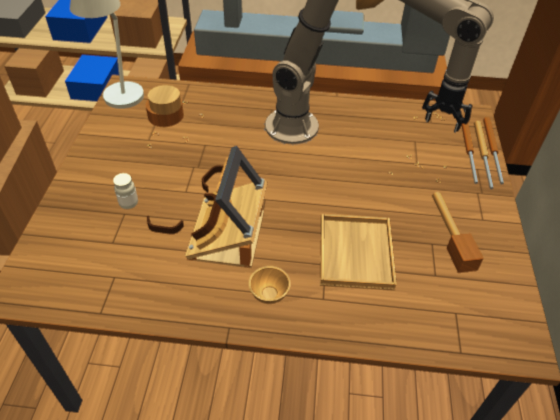

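The top view shows the form with its handle at about (350,208) and the tray at (198,203). Three things could be the handle:
- The dark U in the form, (350,208). This fits: it is the largest, it sits in the channel, and it is under the clamp frame.
- A loose strip at (400,208), which is smaller.
- A loose strip at (365,288), also smaller and lying on the bench.

I'll confirm in one enlarged crop and measure the sizes.

```bash
cat > h.py <<'E'
import numpy as np, cv2
from bench import vision, telemetry
from scipy.spatial.transform import Rotation as R
def cloud(n,d,T=None):
    i=vision.camera_info(n); v,u=np.mgrid[:420,:560]
    P=np.stack([(u-i['cx'])/i['fx']*d,(v-i['cy'])/i['fy']*d,d,np.ones_like(d)],-1)
    M=np.linalg.inv(np.array(i['view'])) if T is None else T@np.array(i['mount'])
    W=(P@M.T)[...,:3]; W[d<=0]=np.nan; return W
def tool(s):
    T=np.eye(4);T[:3,:3]=R.from_quat(s['tcp_rot']).as_matrix();T[:3,3]=s['tool_pos'];return T
E
python3 - <<'E'
from h import *
z=np.load('top0.npz');p,d=z['p'],z['d'];W=cloud('top',d)
cv2.imwrite('pics/crop1.png',cv2.resize(p[145:310,285:425],None,fx=4.2,fy=3.6,interpolation=cv2.INTER_CUBIC))
g=p.max(2).astype(int)
def show(n,m):
    w=W[m&np.isfinite(W[...,2])]; print(n,len(w),'min',w.min(0).round(3),'max',w.max(0).round(3)); 
    r=cv2.minAreaRect((w[:,:2]*1000).astype(np.float32)); print('  rect',np.round(r[0],1),np.round(r[1],1),round(r[2],2))
def box(a,b,c,e):
    m=np.zeros(d.shape,bool);m[b:e,a:c]=1;return m
dark=(g<90)
show('U form',dark&box(341,165,368,245)); show('U400',dark&box(376,195,425,222)); show('U365',dark&box(345,262,380,310))
show('tray',box(150,150,245,255)&(W[...,2]>.02)); show('bowl',box(250,110,305,165)&(W[...,2]>.02));show('glue',box(430,220,480,260)&(W[...,2]>.05))
show('mallet',box(65,180,120,300)&(W[...,2]>.015))
show('form',box(290,150,372,255)&(W[...,2]>.012)&(W[...,2]<.16))
show('bar',box(290,150,345,255)&(W[...,2]>.18))
print(W[200,340:372].round(3).tolist())
E
```

```text
U form 403 min [ 0.486 -0.236  0.07 ] max [ 0.655 -0.177  0.126]
  rect [ 570.9 -206.5] [ 57.  169.4] 89.05
U400 107 min [ 0.551 -0.414  0.   ] max [ 0.589 -0.299  0.036]
  rect [ 570.9 -356.6] [115.1  36.1] 88.11
U365 107 min [ 0.288 -0.275  0.011] max [ 0.392 -0.207  0.037]
  rect [ 333.4 -247.1] [ 38.5 112.1] 65.62
tray 939 min [0.463 0.142 0.02 ] max [0.731 0.372 0.042]
  rect [597.3 257.1] [261.1 221.6] 2.84
bowl 849 min [ 0.688 -0.065  0.02 ] max [0.84  0.066 0.163]
  rect [759.2   4.8] [162.5 117.5] 9.57
glue 474 min [ 0.445 -0.533  0.05 ] max [ 0.507 -0.472  0.122]
  rect [ 475.8 -500.8] [60.7 58.7] 50.87
mallet 1572 min [0.336 0.504 0.015] max [0.635 0.625 0.076]
  rect [483.4 556.9] [300.2  68.9] 15.16
form 4259 min [ 0.443 -0.27   0.012] max [ 0.753 -0.027  0.16 ]
  rect [ 598.3 -149.2] [320.3 230.6] 2.8
bar 1648 min [ 0.467 -0.158  0.18 ] max [ 0.686 -0.067  0.294]
  rect [ 576.5 -112.6] [ 87.2 218.6] 88.7
[[0.575, -0.15, 0.278], [0.576, -0.154, 0.271], [0.594, -0.177, 0.096], [0.592, -0.178, 0.107], [0.592, -0.181, 0.108], [0.592, -0.184, 0.108], [0.592, -0.186, 0.115], [0.592, -0.189, 0.115], [0.591, -0.191, 0.118], [0.592, -0.195, 0.111], [0.595, -0.201, 0.085], [0.594, -0.203, 0.092], [0.595, -0.207, 0.083], [0.595, -0.211, 0.081], [0.596, -0.215, 0.073], [0.596, -0.218, 0.071], [0.596, -0.221, 0.072], [0.596, -0.224, 0.072], [0.599, -0.231, 0.043], [0.598, -0.233, 0.047], [0.599, -0.237, 0.044], [0.599, -0.24, 0.044], [0.598, -0.242, 0.049], [0.6, -0.247, 0.035], [0.6, -0.25, 0.033], [0.6, -0.253, 0.033], [0.603, -0.262, -0.002], [0.603, -0.265, 0.001], [0.603, -0.268, -0.002], [0.603, -0.271, 0.003], [0.603, -0.275, -0.003], [0.603, -0.277, -0.002]]
```

View pics/crop1.png

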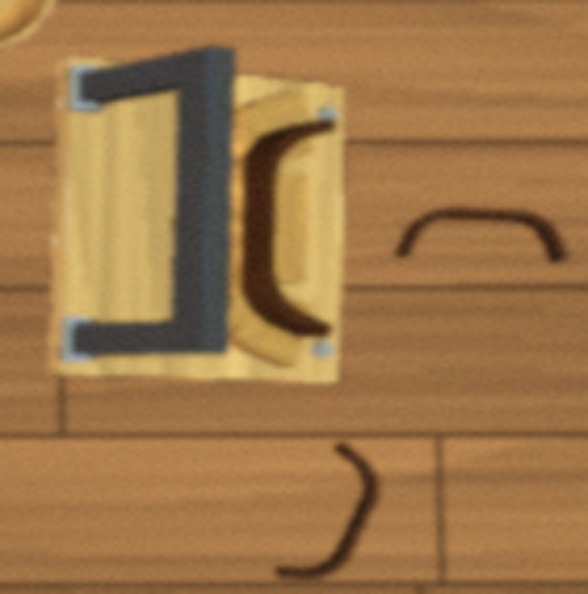

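The crop confirms it. The U in the form, with its crown at crop (262,220), which is top pixel (347,206), spans over 169 mm. The two loose ones span about 115 mm, so they are the smaller sizes. Next I fit the form's pose.

```bash
cat >> h.py <<'E'
def rel(Rt,pt,s=None):
    T=tool(s or telemetry.observe()); A=T[:3,:3]
    print('slide',(A.T@(np.array(pt)-T[:3,3])).round(4).tolist(),'dr',np.degrees(R.from_matrix(A.T@Rt).as_rotvec()).round(2).tolist())
def frame(yaw):  # handle/form-slope axes as columns, yaw = heading of form +x
    c,s=np.cos(yaw),np.sin(yaw); hx=np.array([c*.8660254,s*.8660254,.5]); hz=np.array([-c*.5,-s*.5,.8660254]); return np.stack([hx,np.cross(hz,hx),hz],1)
E
python3 - <<'E'
from h import *
from scipy.optimize import least_squares
z=np.load('top0.npz');p,d=z['p'],z['d'];W=cloud('top',d)
w=W[175:240,303:322].reshape(-1,3); w=w[np.isfinite(w[:,2])]
for _ in range(3):
    c=w.mean(0); n=np.linalg.svd(w-c)[2][2]; n*=np.sign(n[2]); r=(w-c)@n; w=w[abs(r)<2.5*r.std()]
print('face n',n.round(4),'tilt',np.degrees(np.arccos(n[2])).round(2),'yaw',np.degrees(np.arctan2(-n[1],-n[0])).round(2),'std',r.std().round(4),c.round(4))
# board outline: all non-bench pixels near form, points near face plane
q=W[150:260,290:375].reshape(-1,3); r=(q-c)@n; m=(abs(r)<.008)&(q[:,2]>.02); q=q[m]
for yaw in [np.arctan2(-n[1],-n[0])]:
    F=frame(yaw); e=(q-c)@F; print('face extents', np.percentile(e[:,0],[.3,99.7]).round(4),np.percentile(e[:,1],[.3,99.7]).round(4))
rt=cv2.minAreaRect((((q-c)@F)[:,:2]*1000).astype(np.float32)); print(rt)
# handle free-edge points
g=p.max(2).astype(int); m=np.zeros(d.shape,bool); m[165:245,341:368]=1; m&=g<90
h=(W[m]-c)@F; h=h[np.isfinite(h[:,0])]; 
print('handle n pct',np.percentile(h[:,2],[5,50,90,98]).round(4)); k=h[h[:,2]>.036]
print('y ext',np.percentile(k[:,1],[1,99]).round(4)); k=k[abs(k[:,1]-k[:,1].mean())<.03]; print('crown x pct',np.percentile(k[:,0],[2,50,98]).round(4),len(k), 'slope',np.polyfit(k[:,1],k[:,0],1))
np.savez('f.npz',F=F,c=c)
E
```

```text
face n [ 0.0277 -0.6381  0.7694] tilt 39.7 yaw 92.48 std 0.0071 [ 0.5754 -0.0866  0.1307]
face extents [-0.0952  0.0474] [-0.1267  0.1268]
((-40.41666030883789, 0.552734375), (251.41966247558594, 170.88986206054688), 86.9294204711914)
handle n pct [0.0174 0.0356 0.0431 0.0463]
y ext [-0.0707  0.0928]
crown x pct [-0.1032 -0.0951 -0.0904] 59 slope [ 0.0794549  -0.09607483]
```

```bash
python3 - <<'E'
from h import *
from scipy.optimize import least_squares
z=np.load('top0.npz');p,d=z['p'],z['d'];W=cloud('top',d)
hsv=cv2.cvtColor(p,cv2.COLOR_BGR2HSV); 
q=W[178:236,303:326]; hh=hsv[178:236,303:326]; print(np.median(hh.reshape(-1,3),0))
m=(hh[...,2]>150)&(hh[...,1]>60); w=q[m]; w=w[np.isfinite(w[:,2])]
f=lambda a,w:(w-[0.575,-.14,0])@frame(a[0])[:,2]-a[1]
s=least_squares(f,[1.6,.08],args=(w,),loss='soft_l1',f_scale=.002); r=f(s.x,w); print(len(w),'yaw',np.degrees(s.x[0]),'off',s.x[1],'res',np.median(abs(r)))
C=np.c_[w,np.ones(len(w))]
g=lambda a:(w@np.array([a[0],a[1],1])-a[2])
t=least_squares(g,[0,-.57,.1],loss='soft_l1',f_scale=.002).x; print('free tilt',np.degrees(np.arctan(np.hypot(t[0],t[1]))),'yaw',np.degrees(np.arctan2(-t[1],-t[0])))
# board outline in top image: yellow mask minAreaRect-ish edges, bottom/top/right lines
M=((hsv[...,2]>150)&(hsv[...,1]<150)).astype(np.uint8); 
for rr in (160,165,170,180,200,220,240,245,248,252): 
    x=np.where(M[rr,290:380])[0]; print(rr,(x[[0,-1]]+290) if len(x) else None)
for cc in (300,305,310,320,345,355,362): 
    x=np.where(M[150:260,cc])[0]; print(cc,(x[[0,-1]]+150) if len(x) else None)
E
```

```text
[ 21. 125. 202.]
1280 yaw 88.53219416771954 off 0.08495300042461743 res 0.0018653176780756356
free tilt 29.712849714878246 yaw 88.51729751491884
160 [290 379]
165 [290 379]
170 [292 379]
180 [290 379]
200 [290 379]
220 [290 379]
240 [290 379]
245 [290 378]
248 [290 379]
252 [290 379]
300 [150 249]
305 [150 259]
310 [150 259]
320 [150 259]
345 [150 259]
355 [150 258]
362 [150 259]
```

```bash
cat >> h.py <<'E'
YAW=np.radians(88.5); F=frame(YAW); TR=np.stack([F[:,1],F[:,0],-F[:,2]],1)  # tool x=hy, y=hx, z=-hz
H0=np.array([.572,-.1706,.0805])
def down(yaw):  # tool straight down, y along heading
    c,s=np.cos(yaw),np.sin(yaw); return np.stack([[-s,c,0],[c,s,0],[0,0,-1.]],1)@np.diag([1,1,1.])
E
python3 - <<'E'
from h import *
print(np.linalg.det(TR),np.linalg.det(down(YAW)),TR.round(2).tolist(),tool(telemetry.observe())[:3,:3].round(2).tolist())
for q in ([.30,.40,.38],[.42,.1,.42],[.5,-.33,.40]): rel(down(YAW),q)
print('pre');rel(TR,H0+F@[0,0,.031+.16])
E
```

```text
0.9999999868903198 1.0 [[-1.0, 0.02, 0.01], [0.03, 0.87, 0.5], [0.0, 0.5, -0.87]] [[-0.9, 0.43, -0.0], [0.43, 0.9, -0.0], [-0.0, -0.0, -1.0]]
slide [-0.0977, -0.0593, -0.1723] dr [-0.12, -0.02, -24.09]
slide [-0.3356, -0.2781, -0.2118] dr [-0.12, -0.02, -24.09]
slide [-0.5935, -0.6313, -0.191] dr [-0.12, -0.02, -24.09]
pre
slide [-0.6285, -0.5433, -0.0371] dr [-29.68, 6.29, -23.55]
```

```bash
python3 -m jog '[{"slide":[-0.02,-0.02,-0.05],"dr":[0,0,0],"grip":1},{"slide":[-0.04,-0.04,-0.09],"dr":[0,0,-4],"grip":1},{"slide":[-0.07,-0.06,-0.13],"dr":[0,0,-8],"grip":1},{"slide":[-0.10,-0.08,-0.17],"dr":[0,0,-12],"grip":1},{"slide":[-0.13,-0.11,-0.20],"dr":[0,0,-16],"grip":1},{"slide":[-0.17,-0.14,-0.21],"dr":[0,0,-20],"grip":1},{"slide":[-0.20,-0.17,-0.21],"dr":[0,0,-24],"grip":1},{"slide":[-0.235,-0.20,-0.21],"dr":[0,0,-24],"grip":1},{"slide":[-0.27,-0.23,-0.21],"dr":[0,0,-24],"grip":1},{"slide":[-0.30,-0.26,-0.21],"dr":[0,0,-24],"grip":1},{"slide":[-0.335,-0.28,-0.21],"dr":[0,0,-24],"grip":1},{"slide":[-0.335,-0.28,-0.21],"dr":[0,0,-24],"grip":1}]' 40
python3 - <<'E'
from h import *
rel(down(YAW),[.5,-.33,.40]); rel(TR,[.55,-.36,.36])
E
```

```text
clock: 1.3
tool_pos: [0.4207, 0.092, 0.4182]
tcp_rot: [0.021, 1.0, -0.002, 0.0]
wrist_force: [1.3, 0.7, -0.9]
grip_width: 0.0854
grasp_force: 0.0
slide [-0.0966, -0.4183, 0.0197] dr [-0.19, 0.06, -0.86]
slide [-0.1477, -0.4461, 0.0598] dr [-30.19, 0.28, -0.83]
```

```bash
python3 -m jog '[{"slide":[-0.01,-0.045,0],"dr":[0,0,0],"grip":1},{"slide":[-0.02,-0.09,0],"dr":[0,0,0],"grip":1},{"slide":[-0.03,-0.135,0],"dr":[0,0,0],"grip":1},{"slide":[-0.04,-0.18,0],"dr":[0,0,0],"grip":1},{"slide":[-0.05,-0.225,0],"dr":[0,0,0],"grip":1},{"slide":[-0.06,-0.27,0],"dr":[-5,0,-1],"grip":1},{"slide":[-0.07,-0.315,0],"dr":[-10,0,-1],"grip":1},{"slide":[-0.09,-0.36,0],"dr":[-15,0,-1],"grip":1},{"slide":[-0.11,-0.40,0],"dr":[-20,0,-1],"grip":1},{"slide":[-0.13,-0.44,0.01],"dr":[-25,0,-1],"grip":1},{"slide":[-0.145,-0.445,0.03],"dr":[-30.2,0.3,-0.8],"grip":1},{"slide":[-0.145,-0.445,0.05],"dr":[-30.2,0.3,-0.8],"grip":1}]'
python3 - <<'E'
from h import *
rel(TR,H0+F@[0,0,.031+.14]);rel(TR,H0+F@[0,0,.031+.20])
print(np.round(telemetry.observe()['joint_positions'],2))
E
```

```text
clock: 2.5
tool_pos: [0.525, -0.2737, 0.3656]
tcp_rot: [-0.005, 0.982, 0.188, -0.023]
wrist_force: [1.1, 0.1, -1.0]
grip_width: 0.0856
grasp_force: 0.0
slide [-0.0509, -0.0342, 0.1316] dr [-8.39, -3.31, 1.25]
slide [-0.0474, -0.0429, 0.0724] dr [-8.39, -3.31, 1.25]
[ 0.77  0.64 -0.35  0.72 -0.12  2.02  2.  ]
```

```bash
python3 -m jog '[{"slide":[-0.015,-0.03,0],"dr":[0,0,0],"grip":1},{"slide":[-0.025,-0.06,0.01],"dr":[0,0,0],"grip":1},{"slide":[-0.035,-0.07,0.03],"dr":[-2,-1,0],"grip":1},{"slide":[-0.045,-0.07,0.05],"dr":[-4,-2,1],"grip":1},{"slide":[-0.05,-0.06,0.07],"dr":[-6,-3,1.2],"grip":1},{"slide":[-0.05,-0.055,0.09],"dr":[-8.4,-3.3,1.2],"grip":1},{"slide":[-0.05,-0.05,0.10],"dr":[-8.4,-3.3,1.2],"grip":1},{"slide":[-0.05,-0.045,0.11],"dr":[-8.4,-3.3,1.2],"grip":1},{"slide":[-0.05,-0.045,0.11],"dr":[-8.4,-3.3,1.2],"grip":1}]'
python3 - <<'E'
from h import *
rel(TR,H0+F@[0,0,.031+.14])
print(np.round(telemetry.observe()['joint_positions'],2))
E
```

```text
clock: 3.4
tool_pos: [0.5674, -0.2753, 0.2429]
tcp_rot: [0.014, 0.966, 0.258, 0.001]
wrist_force: [-0.3, 0.5, 0.0]
grip_width: 0.0854
grasp_force: 0.0
slide [-0.0019, 0.0096, 0.022] dr [-0.09, -0.25, -0.23]
[ 0.85  0.76 -0.43  0.88 -0.17  1.79  2.02]
```

```bash
python3 - <<'E'
from h import *
s=telemetry.observe(); p,d=vision.grab_frame('wrist'); np.savez('w1.npz',p=p,d=d,T=tool(s)); cv2.imwrite('pics/w1.png',p)
E
```

```text
(no output)
```

View pics/w1.png

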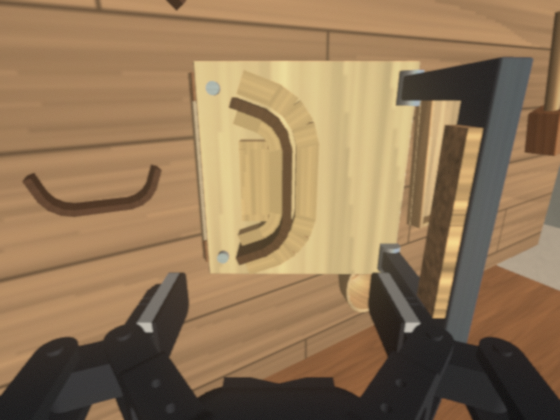

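The wrist view shows the handle square-on. The crown runs from (293,140) to (290,225), the legs end at (232,102) and (238,260), and the crossbar is well clear on the right. I'll refine the pose from this frame.

```bash
python3 - <<'E'
from h import *
from scipy.optimize import least_squares
z=np.load('w1.npz');p,d,T=z['p'],z['d'],z['T'];W=cloud('wrist',d,T)
w=np.r_[W[100:225,325:390].reshape(-1,3)]; w=w[np.isfinite(w[:,2])]
g=lambda a:(w@np.array([a[0],a[1],1])-a[2])
t=least_squares(g,[0,-.57,.1],loss='soft_l1',f_scale=.002).x; print('tilt',np.degrees(np.arctan(np.hypot(t[0],t[1]))),'yaw',np.degrees(np.arctan2(-t[1],-t[0])),np.median(abs(g(t))))
n=np.array([t[0],t[1],1]);n/=np.linalg.norm(n); off=np.median(w@n)
print('face vs model (m)',off-H0@n)
# rays onto plane n=off+.042
i=vision.camera_info('wrist'); M=T@np.array(i['mount']); v,u=np.mgrid[:420,:560]
D=np.stack([(u-i['cx'])/i['fx'],(v-i['cy'])/i['fy'],np.ones(u.shape)],-1)@M[:3,:3].T
P=M[:3,3]+D*((off+.042-M[:3,3]@n)/(D@n))[...,None]
m=(p.max(2)<105); m[:,:225]=0;m[:,310:]=0;m[:95]=0;m[268:]=0
L=(P-H0)@F; k=L[m]; print('dark',m.sum(),'u',np.percentile(k[:,0],[1,99]).round(4),'v',np.percentile(k[:,1],[.5,99.5]).round(4))
for r in range(130,240,10):
    c=np.where(m[r])[0]; a=L[r,c[0]],L[r,c[-1]]; h=(W[r,c]-H0)@F; print(r,c[[0,-1]],np.round([a[0][0],a[1][0],a[0][1]],4),'n',h[:,2].round(3)[[0,len(c)//2,-1]])
# board corners on face plane (n=0)
Q=M[:3,3]+D*((off-M[:3,3]@n)/(D@n))[...,None]; L0=(Q-H0)@F
for r,c in((62,195),(62,419),(272,211),(98,232)): print(r,c,L0[r,c].round(4))
E
```

```text
tilt 29.915002105751082 yaw 88.20831230404448 0.0005957199342989106
face vs model (m) -0.0012373315501665039
dark 496 u [-0.0545 -0.0001] v [-0.0782  0.034 ]Traceback (most recent call last):
  File "<stdin>", line 16, in <module>
IndexError: index 0 is out of bounds for axis 0 with size 0
```

```bash
python3 - <<'E'
from h import *
z=np.load('w1.npz');p,d,T=z['p'],z['d'],z['T'];W=cloud('wrist',d,T)
print(p[180,270:315].max(1).tolist())
F2=frame(np.radians(88.2)); n=F2[:,2]; off=H0@n-.0012
i=vision.camera_info('wrist'); M=T@np.array(i['mount']); v,u=np.mgrid[:420,:560]
D=np.stack([(u-i['cx'])/i['fx'],(v-i['cy'])/i['fy'],np.ones(u.shape)],-1)@M[:3,:3].T
P=M[:3,3]+D*((off+.042-M[:3,3]@n)/(D@n))[...,None]
m=(p.max(2)<145).astype(np.uint8); m[:,:226]=0;m[:,312:]=0;m[:92]=0;m[270:]=0
_,lab,st,_=cv2.connectedComponentsWithStats(m); m=lab==1+np.argmax(st[1:,4])
L=(P-H0)@F2; k=L[m]; print('dark',m.sum(),'u',np.percentile(k[:,0],[.5,99.5]).round(4),'v',np.percentile(k[:,1],[.3,99.7]).round(4))
for r in range(120,250,10):
    c=np.where(m[r])[0]
    if len(c): h=(W[r,c]-H0)@F2; print(r,c[[0,-1]],np.round([L[r,c[0]][0],L[r,c[-1]][0],L[r,c[0]][1]],4),'n',h[:,2].round(3).tolist()[::3])
E
```

```text
[191, 190, 191, 190, 191, 190, 191, 190, 190, 188, 185, 164, 135, 114, 107, 106, 106, 105, 106, 107, 115, 147, 187, 207, 198, 180, 182, 187, 192, 195, 199, 204, 206, 205, 203, 203, 205, 208, 210, 210, 207, 206, 203, 202, 199]
dark 2531 u [-0.0554  0.0037] v [-0.086  0.086]
120 [262 279] [-0.0256 -0.0093  0.067 ] n [0.04, 0.039, 0.04, 0.041, 0.04, 0.041]
130 [274 286] [-0.0141 -0.0025  0.0576] n [0.04, 0.041, 0.041, 0.04, 0.033]
140 [280 288] [-0.0083 -0.0004  0.0481] n [0.04, 0.04, 0.04]
150 [282 291] [-0.0063  0.0027  0.0383] n [0.041, 0.042, 0.04, 0.042]
160 [283 291] [-0.0052  0.0028  0.0284] n [0.041, 0.041, 0.041]
170 [282 291] [-0.0061  0.003   0.0182] n [0.017, 0.04, 0.041, 0.04]
180 [282 290] [-0.0061  0.0021  0.0079] n [0.016, 0.04, 0.04]
190 [282 290] [-0.006   0.0022 -0.0027] n [0.018, 0.041, 0.039]
200 [282 290] [-0.0059  0.0024 -0.0135] n [0.019, 0.04, 0.042]
210 [282 290] [-0.0059  0.0025 -0.0245] n [0.027, 0.04, 0.041]
220 [280 292] [-0.0079  0.0048 -0.0358] n [0.018, 0.04, 0.04, 0.04, 0.002]
230 [275 289] [-0.0133  0.0018 -0.0473] n [0.017, 0.029, 0.04, 0.042, 0.042]
240 [258 283] [-0.0318 -0.0046 -0.0591] n [0.016, 0.016, 0.019, 0.025, 0.032, 0.04, 0.04, 0.04, 0.041]
```

```bash
sed -i 's/^YAW=.*88.5)/YAW=np.radians(88.2)/; s/^H0=.*/H0=np.array([.572,-.1706,.0805])+F@[-.0014,0,-.0012]/' h.py; python3 - <<'E'
from h import *
rel(TR,H0+F@[0,0,.060]); rel(TR,H0+F@[0,0,.036])
E
```

```text
slide [-0.0017, 0.0092, 0.1354] dr [-0.18, -0.3, 0.02]
slide [-0.0018, 0.0093, 0.1594] dr [-0.18, -0.3, 0.02]
```

```bash
python3 -m jog '[{"slide":[-0.002,0.009,0.02],"dr":[-0.2,-0.3,0],"grip":1},{"slide":[-0.002,0.009,0.05],"dr":[-0.2,-0.3,0],"grip":1},{"slide":[-0.002,0.009,0.08],"dr":[-0.2,-0.3,0],"grip":1},{"slide":[-0.002,0.009,0.105],"dr":[-0.2,-0.3,0],"grip":1},{"slide":[-0.002,0.009,0.125],"dr":[-0.2,-0.3,0],"grip":1},{"slide":[-0.002,0.009,0.135],"dr":[-0.2,-0.3,0],"grip":1},{"slide":[-0.002,0.009,0.135],"dr":[-0.2,-0.3,0],"grip":1},{"slide":[-0.002,0.009,0.135],"dr":[-0.2,-0.3,0],"grip":1}]'
python3 - <<'E'
from h import *
rel(TR,H0+F@[0,0,.036])
s=telemetry.observe(); p,d=vision.grab_frame('wrist'); np.savez('w2.npz',p=p,d=d,T=tool(s)); cv2.imwrite('pics/w2.png',p)
E
```

```text
clock: 4.25
tool_pos: [0.5725, -0.2039, 0.1323]
tcp_rot: [0.016, 0.966, 0.258, 0.006]
wrist_force: [0.5, 0.2, 0.1]
grip_width: 0.0852
grasp_force: 0.0
slide [0.0017, 0.0016, 0.0267] dr [-0.13, 0.23, -0.01]
```

View pics/w2.png

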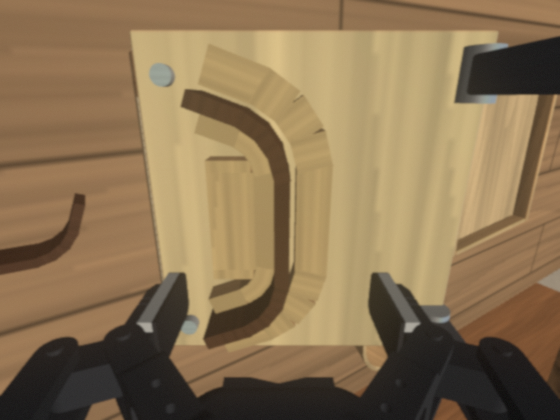

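```bash
python3 - <<'E'
from h import *
z=np.load('w2.npz');p,d,T=z['p'],z['d'],z['T'];W=cloud('wrist',d,T)
L=(W-H0)@F; m=(p.max(2)<145).astype(np.uint8)[...,None].repeat(1,2)[...,0]; m[:,:180]=0;m[:,312:]=0;m[:85]=0;m[350:]=0;m[268:,:200]=0
k=(m>0)&(L[...,2]>.034)&(L[...,2]<.05); h=L[k]; print(len(h),'n',np.percentile(h[:,2],[5,50,95]).round(4),'v',np.percentile(h[:,1],[.3,99.7]).round(4),'u',np.percentile(h[:,0],[.3,99.7]).round(4))
for a in(-.03,-.01,.01,.03):
    q=h[abs(h[:,1]-a)<.006]; print(a,np.percentile(q[:,0],[2,50,98]).round(4))
t=(T[:3,3]-H0)@F; print('tcp',t.round(4)); 
o=L[120:260,335:440].reshape(-1,3); print('face n',np.nanmedian(o[:,2]).round(4)); o=L[190:250,308:320].reshape(-1,3); print('former n',np.nanmedian(o[:,2]).round(4))
E
```

```text
6014 n [0.0376 0.0418 0.0429] v [-0.0872  0.0867] u [-0.055   0.0054]
-0.03 [-0.0038  0.0009  0.0056]
-0.01 [-0.0044  0.0001  0.0047]
0.01 [-0.0044  0.      0.005 ]
0.03 [-0.0043 -0.      0.0048]
tcp [-0.0015 -0.0016  0.0627]
face n -0.0002
former n 0.0179
```

```bash
python3 -m jog '[{"slide":[0.001,0.001,0.01],"dr":[0,0,0],"grip":1},{"slide":[0.0015,0.0015,0.018],"dr":[0,0,0],"grip":1},{"slide":[0.0015,0.0015,0.024],"dr":[0,0,0],"grip":1},{"slide":[0.0015,0.0015,0.024],"dr":[0,0,0],"grip":1},{"slide":[0.0015,0.0015,0.024],"dr":[0,0,0],"grip":1},{"slide":[0.0015,0.0015,0.024],"dr":[0,0,0],"grip":1}]'
python3 -c "
from h import *
s=telemetry.observe();print(((np.array(s['tool_pos'])-H0)@F).round(4));rel(TR,H0+F@[0,0,.036])"
```

```text
clock: 4.9
tool_pos: [0.571, -0.1899, 0.1116]
tcp_rot: [0.016, 0.966, 0.258, 0.005]
wrist_force: [0.6, 0.3, -0.7]
grip_width: 0.0854
grasp_force: 0.0
[0.0002 0.0004 0.0378]
slide [-0.0004, -0.0002, 0.0018] dr [-0.09, 0.16, -0.02]
```

Centred to within half a millimetre, with 2 mm of height to go. Closing now.

```bash
python3 -m jog '[{"slide":[0,0,0.0015],"dr":[0,0,0],"grip":0.5},{"slide":[0,0,0.0015],"dr":[0,0,0],"grip":0.3},{"slide":[0,0,0.0015],"dr":[0,0,0],"grip":0.2},{"slide":[0,0,0.0015],"dr":[0,0,0],"grip":0},{"slide":[0,0,0.0015],"dr":[0,0,0],"grip":0},{"slide":[0,0,0.0015],"dr":[0,0,0],"grip":0},{"slide":[0,0,0.0015],"dr":[0,0,0],"grip":0},{"slide":[0,0,0.0015],"dr":[0,0,0],"grip":0},{"slide":[0,0,0.0015],"dr":[0,0,0],"grip":0},{"slide":[0,0,0.0015],"dr":[0,0,0],"grip":0}]' 80
python3 -c "
from h import *
s=telemetry.observe();print(((np.array(s['tool_pos'])-H0)@F).round(4))"
```

```text
clock: 5.9
tool_pos: [0.5708, -0.1888, 0.1101]
tcp_rot: [0.016, 0.966, 0.258, 0.005]
wrist_force: [0.3, 0.4, 0.7]
grip_width: 0.0003
grasp_force: 0.0
[0.0004 0.0006 0.036 ]
```

The fingers shut on nothing, so I'll look before doing anything else.

```bash
python3 - <<'E'
from h import *
s=telemetry.observe(); p,d=vision.grab_frame('wrist'); np.savez('w3.npz',p=p,d=d,T=tool(s)); cv2.imwrite('pics/w3.png',p)
T=tool(s);L=(cloud('wrist',d,T)-H0)@F
print(s['grip_width'],s['grasp_force'])
E
```

```text
0.0002928606675998931 0.0
```

View pics/w3.png

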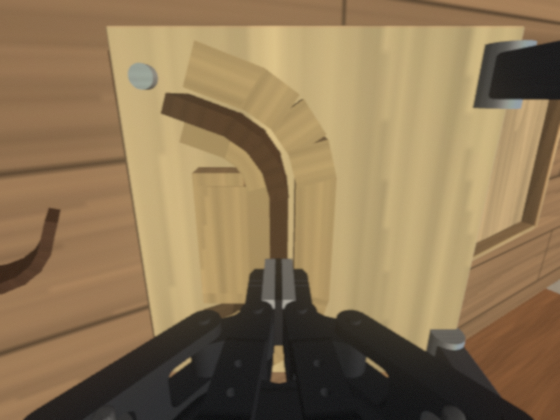

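The picture shows the fingers shut, tips at about (278,262), standing over the crown instead of around it. I'll measure the tip and crown heights from the depth.

```bash
python3 - <<'E'
from h import *
z=np.load('w3.npz');p,d,T=z['p'],z['d'],z['T'];L=(cloud('wrist',d,T)-H0)@F
Lt=cloud('wrist',d,np.eye(4))
for r in range(180,310,8): print(r,'c269',Lt[r,269].round(4),'c278 handle-frame',L[r,278].round(4), 'c288',L[r,288].round(4))
o=L[120:240,345:440].reshape(-1,3); print('face n',np.nanmedian(o[:,2]).round(4))
E
```

```text
180 c269 [ 0.0452 -0.0049 -0.0061] c278 handle-frame [0.0001 0.0459 0.042 ] c288 [ 0.0065  0.0352 -0.0004]
188 c269 [ 0.041  -0.0049 -0.006 ] c278 handle-frame [0.0001 0.0413 0.0407] c288 [0.0058 0.0366 0.0237]
196 c269 [ 0.0367 -0.005  -0.006 ] c278 handle-frame [0.0001 0.0373 0.0417] c288 [0.0053 0.0376 0.0429]
204 c269 [ 0.0244 -0.0057  0.0178] c278 handle-frame [0.0001 0.033  0.0422] c288 [0.0054 0.0329 0.0419]
212 c269 [ 0.0193 -0.0058  0.0178] c278 handle-frame [0.0001 0.0289 0.0431] c288 [0.0054 0.0283 0.0414]
220 c269 [ 0.0135 -0.0058  0.0192] c278 handle-frame [0.0001 0.024  0.0422] c288 [0.0055 0.0238 0.0415]
228 c269 [ 0.0087 -0.0059  0.0178] c278 handle-frame [0.0001 0.0192 0.0415] c288 [0.0055 0.0195 0.0424]
236 c269 [ 0.0034 -0.0059  0.0176] c278 handle-frame [0.0001 0.0142 0.0411] c288 [ 0.0069 -0.0038  0.0009]
244 c269 [-0.0027 -0.006   0.0189] c278 handle-frame [0.0001 0.0103 0.0429] c288 [ 0.007  -0.0106 -0.0006]
252 c269 [-0.0075 -0.006   0.0172] c278 handle-frame [0.0001 0.005  0.0421] c288 [ 0.0071 -0.0165  0.    ]
260 c269 [ 0.0117 -0.0046 -0.0289] c278 handle-frame [0.0002 0.0117 0.0636] c288 [0.005  0.0121 0.0643]
268 c269 [ 0.0117 -0.0043 -0.0365] c278 handle-frame [0.0002 0.0118 0.0713] c288 [0.0048 0.0123 0.0722]
276 c269 [ 0.0113 -0.0042 -0.0428] c278 handle-frame [0.0002 0.0116 0.0779] c288 [0.0046 0.012  0.0786]
284 c269 [ 0.0112 -0.004  -0.049 ] c278 handle-frame [0.0002 0.0116 0.0843] c288 [0.0044 0.0121 0.0851]
292 c269 [ 0.0116 -0.0038 -0.0553] c278 handle-frame [0.0002 0.0116 0.0902] c288 [0.0042 0.012  0.0908]
300 c269 [ 0.0107 -0.0037 -0.0594] c278 handle-frame [0.0002 0.0114 0.0952] c288 [0.0041 0.0117 0.0956]
308 c269 [ 0.0125 -0.0035 -0.0668] c278 handle-frame [0.0002 0.0085 0.0963] c288 [0.0039 0.0135 0.1031]
face n -0.0001
```

The depth puts the shut fingertips at tool z ≈ -27 mm (n ≈ 62 mm), with the crown's free edge at n = 42 mm. The real tips are therefore about 41 mm farther back than the data sheet says. That also explains why they closed freely. I'll trust the measurement: open, go down 38 mm and look again before closing.

```bash
python3 -m jog '[{"slide":[0,0,0],"dr":[0,0,0],"grip":0.5},{"slide":[0,0,0],"dr":[0,0,0],"grip":1},{"slide":[0,0,0],"dr":[0,0,0],"grip":1},{"slide":[0,0,0],"dr":[0,0,0],"grip":1},{"slide":[0,0,0],"dr":[0,0,0],"grip":1},{"slide":[0,0,0.01],"dr":[0,0,0],"grip":1},{"slide":[0,0,0.02],"dr":[0,0,0],"grip":1},{"slide":[0,0,0.027],"dr":[0,0,0],"grip":1},{"slide":[0,0,0.032],"dr":[0,0,0],"grip":1},{"slide":[0,0,0.036],"dr":[0,0,0],"grip":1},{"slide":[0,0,0.036],"dr":[0,0,0],"grip":1},{"slide":[0,0,0.036],"dr":[0,0,0],"grip":1}]'
python3 - <<'E'
from h import *
s=telemetry.observe(); p,d=vision.grab_frame('wrist'); T=tool(s); np.savez('w4.npz',p=p,d=d,T=T); cv2.imwrite('pics/w4.png',p)
L=(cloud('wrist',d,T)-H0)@F; print('tcp',((T[:3,3]-H0)@F).round(4))
# finger tip points: fingers are off the face, |v|<.015, |u| 30..60
m=(abs(L[...,1])<.016)&(abs(L[...,0])>.025)&(abs(L[...,0])<.07)&(L[...,2]>.021)&(L[...,2]<.2); print('lowest finger pts n (open)',[np.percentile(L[m&(np.sign(L[...,0])==q)][:,2],[0,1,5]).round(4).tolist() for q in(-1,1)])
z=np.load('w3.npz'); L=(cloud('wrist',z['d'],z['T'])-H0)@F; m=(abs(L[...,1])<.016)&(abs(L[...,0])<.02)&(L[...,2]>.048); print('shut tip n at tcp .036:',np.percentile(L[m][:,2],[0,1,5]).round(4))
E
```

```text
clock: 7.15
tool_pos: [0.5716, -0.1711, 0.079]
tcp_rot: [0.016, 0.966, 0.258, 0.005]
wrist_force: [-0.0, -0.3, -0.3]
grip_width: 0.0856
grasp_force: 0.0
tcp [0.0002 0.0004 0.0002]
lowest finger pts n (open) [[0.0349, 0.0403, 0.0483], [0.035, 0.04, 0.0481]]
shut tip n at tcp .036: [0.062  0.0651 0.0716]
```

Open tips are at n = 35 mm, so shut they'll be at about 26 mm, well around the handle. I'll go 3 mm further, then close.

```bash
python3 -m jog '[{"slide":[0,0,0.003],"dr":[0,0,0],"grip":0.5},{"slide":[0,0,0.003],"dr":[0,0,0],"grip":0.3},{"slide":[0,0,0.003],"dr":[0,0,0],"grip":0.2},{"slide":[0,0,0.003],"dr":[0,0,0],"grip":0.1},{"slide":[0,0,0.003],"dr":[0,0,0],"grip":0},{"slide":[0,0,0.003],"dr":[0,0,0],"grip":0},{"slide":[0,0,0.003],"dr":[0,0,0],"grip":0},{"slide":[0,0,0.003],"dr":[0,0,0],"grip":0},{"slide":[0,0,0.003],"dr":[0,0,0],"grip":0}]' 80
python3 -c "
from h import *
s=telemetry.observe();print(((np.array(s['tool_pos'])-H0)@F).round(4),s['moment'])"
```

```text
clock: 8.1
tool_pos: [0.5717, -0.1694, 0.0767]
tcp_rot: [0.016, 0.966, 0.258, 0.005]
wrist_force: [-0.0, -0.7, 2.9]
grip_width: 0.0081
grasp_force: 80.5
[ 0.0005  0.0003 -0.0027] [-0.30491577  0.09509099  0.06896449]
```

```bash
python3 -m jog '[{"slide":[0,0,-0.003],"dr":[0,0,0],"grip":0},{"slide":[0,0,-0.007],"dr":[0,0,0],"grip":0},{"slide":[0,0,-0.011],"dr":[0,0,0],"grip":0},{"slide":[0,0,-0.016],"dr":[0,0,0],"grip":0},{"slide":[0,0,-0.021],"dr":[0,0,0],"grip":0},{"slide":[0,0,-0.027],"dr":[0,0,0],"grip":0},{"slide":[0,0,-0.033],"dr":[0,0,0],"grip":0},{"slide":[0,0,-0.038],"dr":[0,0,0],"grip":0},{"slide":[0,0,-0.04],"dr":[0,0,0],"grip":0},{"slide":[0,0,-0.04],"dr":[0,0,0],"grip":0}]'
python3 - <<'E'
from h import *
s=telemetry.observe(); p,d=vision.grab_frame('wrist'); T=tool(s); np.savez('w5.npz',p=p,d=d,T=T); cv2.imwrite('pics/w5.png',p)
L=(cloud('wrist',d,T)-H0)@F; print('tcp',((T[:3,3]-H0)@F).round(4))
E
```

```text
clock: 9.1
tool_pos: [0.571, -0.1898, 0.1113]
tcp_rot: [0.016, 0.966, 0.258, 0.005]
wrist_force: [0.2, -0.2, -1.7]
grip_width: 0.0081
grasp_force: 80.0
tcp [0.0001 0.0004 0.0375]
```

View pics/w5.png

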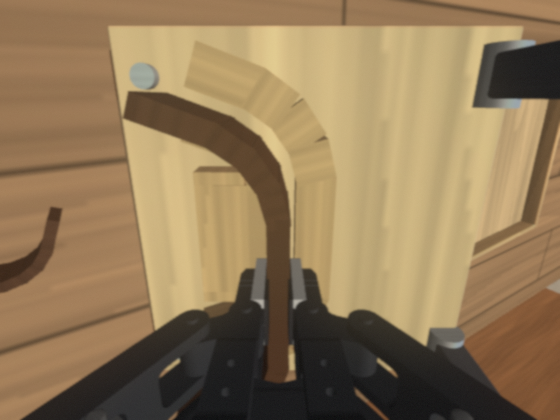

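The handle is out of the channel and gripped square. Its crown runs between the pads from (280,200) to (277,370), and the leg end is at (128,105). Next I retreat along the normal, untilt while rising, and carry it over the clamp.

```bash
python3 - <<'E'
from h import *
z=np.load('w5.npz');p,d,T=z['p'],z['d'],z['T'];Lt=cloud('wrist',d,np.eye(4))
m=(p.max(2)<145).astype(np.uint8); m[:,:115]=0; m[:88]=0; m[250:]=0; m[:,300:]=0
k=(m>0)&(Lt[...,2]>-.06)&(Lt[...,2]<-.0); h=Lt[k]; print(len(h),np.percentile(h,[2,50,98],0).round(4).tolist())
A=np.c_[h[:,:2],np.ones(len(h))]; from scipy.optimize import least_squares
print('free-edge plane z=ax+by+c',least_squares(lambda a:A@a-h[:,2],[0,0,-.045],loss='soft_l1',f_scale=.001).x.round(4))
E
python3 -m jog '[{"slide":[0,0,-0.02],"dr":[0,0,0],"grip":0},{"slide":[0,0,-0.045],"dr":[0,0,0],"grip":0},{"slide":[0,0,-0.07],"dr":[0,0,0],"grip":0},{"slide":[0,0,-0.095],"dr":[0,0,0],"grip":0},{"slide":[0,0,-0.12],"dr":[0,0,0],"grip":0},{"slide":[0,0,-0.14],"dr":[0,0,0],"grip":0},{"slide":[0,0,-0.155],"dr":[0,0,0],"grip":0},{"slide":[0,-0.01,-0.165],"dr":[2,0,0],"grip":0},{"slide":[0,-0.015,-0.175],"dr":[4,0,0],"grip":0},{"slide":[0,-0.02,-0.185],"dr":[6,0,0],"grip":0}]'
python3 - <<'E'
from h import *
for q in([.57,-.30,.33],[.57,-.28,.37]): rel(down(YAW),q)
E
```

```text
8120 [[0.0283, -0.0532, -0.0459], [0.0697, -0.0194, -0.0444], [0.0859, 0.0033, -0.0097]]
free-edge plane z=ax+by+c [ 0.0737  0.06   -0.0475]
clock: 10.15
tool_pos: [0.5667, -0.2991, 0.2611]
tcp_rot: [0.016, 0.978, 0.206, 0.004]
wrist_force: [0.2, -0.1, -1.6]
grip_width: 0.0083
grasp_force: 80.0
slide [-0.0033, 0.0271, -0.0633] dr [23.82, 0.05, -0.04]
slide [-0.0027, 0.0616, -0.0919] dr [23.82, 0.05, -0.04]
```

```bash
python3 -m jog '[{"slide":[0,0.008,-0.02],"dr":[4,0,0],"grip":0},{"slide":[0,0.016,-0.04],"dr":[8,0,0],"grip":0},{"slide":[0,0.028,-0.06],"dr":[12,0,0],"grip":0},{"slide":[0,0.04,-0.08],"dr":[16,0,0],"grip":0},{"slide":[0,0.055,-0.09],"dr":[20,0,0],"grip":0},{"slide":[-0.002,0.06,-0.092],"dr":[23.8,0,0],"grip":0},{"slide":[-0.002,0.06,-0.092],"dr":[23.8,0,0],"grip":0},{"slide":[-0.002,0.06,-0.092],"dr":[23.8,0,0],"grip":0}]'
python3 - <<'E'
from h import *
Y2=np.radians(92.5)
for q in([.58,0,.37],[.597,.2835,.37],[.597,.2835,.10]): rel(down(Y2),q)
print(np.round(telemetry.observe()['joint_positions'],2))
E
```

```text
clock: 10.95
tool_pos: [0.5691, -0.2809, 0.3698]
tcp_rot: [0.016, 1.0, 0.001, 0.001]
wrist_force: [-0.3, -0.8, -1.5]
grip_width: 0.0084
grasp_force: 80.0
slide [-0.002, 0.2811, 0.0004] dr [0.12, 0.07, -4.3]
slide [-0.0101, 0.565, 0.0011] dr [0.12, 0.07, -4.3]
slide [-0.0098, 0.5644, 0.2711] dr [0.12, 0.07, -4.3]
[ 0.59  0.52 -0.33  0.84  0.16  1.8   1.88]
```

```bash
python3 -m jog '[{"slide":[0,0.03,0],"dr":[0,0,0],"grip":0},{"slide":[0,0.07,0],"dr":[0,0,-0.5],"grip":0},{"slide":[0,0.115,0],"dr":[0,0,-1],"grip":0},{"slide":[-0.001,0.16,0],"dr":[0,0,-1.5],"grip":0},{"slide":[-0.002,0.205,0],"dr":[0,0,-2],"grip":0},{"slide":[-0.003,0.25,0],"dr":[0,0,-2.5],"grip":0},{"slide":[-0.004,0.295,0],"dr":[0,0,-3],"grip":0},{"slide":[-0.005,0.34,0],"dr":[0,0,-3.5],"grip":0},{"slide":[-0.006,0.385,0],"dr":[0,0,-4],"grip":0},{"slide":[-0.008,0.43,0],"dr":[0,0,-4.3],"grip":0},{"slide":[-0.009,0.475,0],"dr":[0,0,-4.3],"grip":0},{"slide":[-0.01,0.515,0],"dr":[0,0,-4.3],"grip":0}]'
python3 - <<'E'
from h import *
Y2=np.radians(92.5)
for q in([.597,.2835,.30],[.597,.2835,.10]): rel(down(Y2),q)
E
```

```text
clock: 12.15
tool_pos: [0.5969, 0.2329, 0.3691]
tcp_rot: [-0.02, 1.0, 0.001, -0.001]
wrist_force: [0.6, -0.4, -0.3]
grip_width: 0.0082
grasp_force: 80.0
slide [-0.0022, 0.0505, 0.0691] dr [0.06, -0.06, -0.23]
slide [-0.0024, 0.0502, 0.2691] dr [0.06, -0.06, -0.23]
```

```bash
python3 -m jog '[{"slide":[0,0.03,0.02],"dr":[0,0,0],"grip":0},{"slide":[-0.002,0.05,0.05],"dr":[0,0,0],"grip":0},{"slide":[-0.002,0.05,0.085],"dr":[0,0,0],"grip":0},{"slide":[-0.002,0.05,0.12],"dr":[0,0,0],"grip":0},{"slide":[-0.002,0.05,0.155],"dr":[0,0,0],"grip":0},{"slide":[-0.002,0.05,0.19],"dr":[0,0,0],"grip":0},{"slide":[-0.002,0.05,0.22],"dr":[0,0,0],"grip":0},{"slide":[-0.002,0.05,0.245],"dr":[0,0,0],"grip":0},{"slide":[-0.002,0.05,0.265],"dr":[0,0,0],"grip":0},{"slide":[-0.002,0.05,0.27],"dr":[0,0,0],"grip":0},{"slide":[-0.002,0.05,0.27],"dr":[0,0,0],"grip":0}]'
python3 - <<'E'
from h import *
s=telemetry.observe(); p,d=vision.grab_frame('wrist'); T=tool(s); np.savez('w6.npz',p=p,d=d,T=T); cv2.imwrite('pics/w6.png',p)
pt,dt=vision.grab_frame('top'); np.savez('t6.npz',p=pt,d=dt)
print(T[:3,3])
E
```

```text
clock: 13.25
tool_pos: [0.5965, 0.2813, 0.099]
tcp_rot: [-0.02, 1.0, 0.0, -0.001]
wrist_force: [-1.3, -0.0, -1.0]
grip_width: 0.0085
grasp_force: 80.0
[0.59651623 0.28130259 0.09899708]
```

View pics/w6.png

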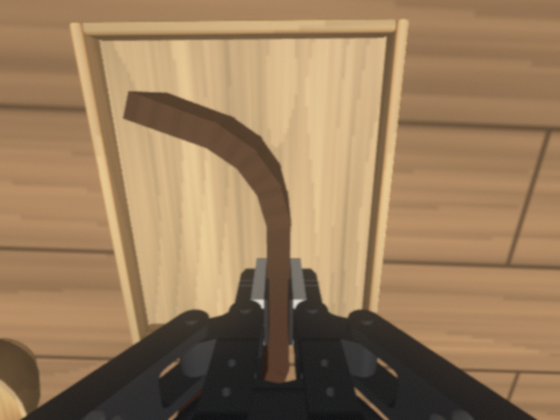

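The handle is over the tray with clearance on all the sides I can see: inner walls at columns 110 and 383 by row 150, the far wall at row 38, and the leg end at (128,105). I'll check the floor height and margins in numbers.

```bash
python3 - <<'E'
from h import *
z=np.load('w6.npz');p,d,T=z['p'],z['d'],z['T'];Lt=cloud('wrist',d,np.eye(4));W=cloud('wrist',d,T)
f=W[60:240,300:365].reshape(-1,3); A=np.c_[f[:,:2],np.ones(len(f))]; c=np.linalg.lstsq(A,f[:,2],rcond=None)[0]
print('floor z at tcp',c@[*T[:2,3],1],'slopes',c[:2].round(4))
rim=(W[...,2]>.026)&(W[...,2]<.037); 
for r in(100,150,200): x=np.where(rim[r])[0]; print(r,'rim tool y',Lt[r,x[x<150],1].round(3)[[0,-1]],Lt[r,x[x>340],1].round(3)[[0,-1]])
x=np.where(rim[:80,250])[0]; print('far rim tool x',Lt[x[[0,-1]],250,0].round(3))
m=(p.max(2)<145); m[:,:115]=0; m[:88]=0; m[235:]=0; m[:,300:]=0; h=Lt[m&(W[...,2]>.05)]; print('handle tool ext',np.percentile(h,[1,99],0).round(3))
mz=m&(abs(Lt[...,2]+.0445)<.004); h=Lt[mz]; A=np.c_[h[:,:2],np.ones(len(h))]; print('free edge plane',np.linalg.lstsq(A,h[:,2],rcond=None)[0].round(4),len(h))
rel(down(np.radians(92.5)),[.597,.2835,.012])
E
```

```text
** On entry to DLASCL parameter number  4 had an illegal value
 ** On entry to DLASCL parameter number  4 had an illegal valueTraceback (most recent call last):
  File "<stdin>", line 3, in <module>
    x, resids, rank, s = _umath_linalg.lstsq(a, b, rcond,
                         ~~~~~~~~~~~~~~~~~~~^^^^^^^^^^^^^
                                             signature=signature)
                                             ^^^^^^^^^^^^^^^^^^^^
    raise LinAlgError("SVD did not converge in Linear Least Squares")
numpy.linalg.LinAlgError: SVD did not converge in Linear Least Squares
```

```bash
python3 - <<'E'
from h import *
z=np.load('w6.npz');p,d,T=z['p'],z['d'],z['T'];Lt=cloud('wrist',d,np.eye(4));W=cloud('wrist',d,T)
f=W[60:240,300:365].reshape(-1,3); f=f[np.isfinite(f[:,2])]; A=np.c_[f[:,:2],np.ones(len(f))]; c=np.linalg.lstsq(A,f[:,2],rcond=None)[0]
print('floor z at tcp',c@[*T[:2,3],1],'slopes',c[:2].round(4))
rim=(W[...,2]>.026)&(W[...,2]<.037); 
for r in(100,150,200): x=np.where(rim[r])[0]; print(r,'rim tool y',Lt[r,x[x<150],1].round(3),Lt[r,x[x>340],1].round(3))
x=np.where(rim[:80,250])[0]; print('far rim tool x',Lt[x,250,0].round(3))
m=(p.max(2)<145); m[:,:115]=0; m[:88]=0; m[235:]=0; m[:,300:]=0; h=Lt[m&(W[...,2]>.05)]; print('handle tool ext',np.percentile(h,[1,99],0).round(3))
mz=m&(abs(Lt[...,2]+.0445)<.004); h=Lt[mz]; A=np.c_[h[:,:2],np.ones(len(h))]; print('free edge plane',np.linalg.lstsq(A,h[:,2],rcond=None)[0].round(4),len(h))
rel(down(np.radians(92.5)),[.597,.2835,.012])
E
```

```text
floor z at tcp 0.007608807170957356 slopes [ 0.    -0.001]
100 rim tool y [-0.133 -0.133 -0.132 -0.131 -0.131 -0.13  -0.13  -0.128 -0.128 -0.128
 -0.128 -0.127 -0.127 -0.127] [0.077 0.077 0.078 0.078 0.078 0.079 0.08  0.08  0.081 0.082 0.083 0.083
 0.084]
150 rim tool y [-0.133 -0.132 -0.131 -0.13  -0.13  -0.129 -0.129 -0.128 -0.127 -0.128
 -0.126 -0.127 -0.126] [0.077 0.077 0.078 0.078 0.079 0.08  0.081 0.081 0.082 0.082 0.083 0.084]
200 rim tool y [-0.133 -0.132 -0.131 -0.13  -0.129 -0.128 -0.128 -0.128 -0.127 -0.127
 -0.126 -0.126 -0.126] [0.078 0.078 0.078 0.079 0.08  0.08  0.081 0.081 0.082 0.083 0.084 0.085]
far rim tool x [0.131 0.13  0.13  0.129 0.129 0.128 0.128 0.127 0.127 0.126 0.126 0.125
 0.125 0.124]
handle tool ext [[ 0.033 -0.054 -0.046]
 [ 0.086  0.004 -0.007]]
free edge plane [ 0.0134  0.0112 -0.0451] 5959
slide [0.0009, 0.0001, 0.0898] dr [0.16, 0.18, -0.16]
```

```bash
python3 -m jog '[{"slide":[0,0,0.02],"dr":[0,0,0],"grip":0},{"slide":[0,0,0.04],"dr":[0,0,0],"grip":0},{"slide":[0,0,0.058],"dr":[0,0,0],"grip":0},{"slide":[0,0,0.072],"dr":[0,0,0],"grip":0},{"slide":[0,0,0.081],"dr":[0,0,0],"grip":0},{"slide":[0,0,0.087],"dr":[0,0,0],"grip":0},{"slide":[0,0,0.087],"dr":[0,0,0],"grip":0},{"slide":[0,0,0.087],"dr":[0,0,0],"grip":0},{"slide":[0,0,0.087],"dr":[0,0,0],"grip":0}]'
```

```text
clock: 14.25
tool_pos: [0.5974, 0.2843, 0.0151]
tcp_rot: [-0.021, 1.0, 0.002, 0.002]
wrist_force: [0.4, -0.2, -0.5]
grip_width: 0.0085
grasp_force: 80.0
```

```bash
python3 -m jog '[{"slide":[0,0,0.001],"dr":[0,0,0],"grip":0},{"slide":[0,0,0.002],"dr":[0,0,0],"grip":0},{"slide":[0,0,0.003],"dr":[0,0,0],"grip":0},{"slide":[0,0,0.003],"dr":[0,0,0],"grip":0},{"slide":[0,0,0.003],"dr":[0,0,0],"grip":0}]'; python3 -c "
from h import *
s=telemetry.observe();print(s['tool_pos'],s['wrist_force'],s['moment']);rel(down(np.radians(92.5)),[.597,.2835,.0053])"
```

```text
clock: 14.75
tool_pos: [0.5967, 0.2837, 0.011]
tcp_rot: [-0.021, 1.0, 0.001, 0.001]
wrist_force: [-0.2, -0.1, -0.6]
grip_width: 0.0085
grasp_force: 80.0
[0.59666694 0.2837313  0.01098521] [-0.22723865 -0.07018819 -0.58197896] [-0.00494658 -0.01786894 -0.01651756]
slide [-0.0003, -0.0003, 0.0057] dr [0.12, 0.11, -0.08]
```

```bash
python3 -m jog '[{"slide":[0,0,0.001],"dr":[0,0,0],"grip":0},{"slide":[0,0,0.002],"dr":[0,0,0],"grip":0},{"slide":[0,0,0.003],"dr":[0,0,0],"grip":0},{"slide":[0,0,0.004],"dr":[0,0,0],"grip":0},{"slide":[0,0,0.004],"dr":[0,0,0],"grip":0},{"slide":[0,0,0.004],"dr":[0,0,0],"grip":0}]'
```

```text
clock: 15.35
tool_pos: [0.5967, 0.2838, 0.007]
tcp_rot: [-0.021, 1.0, 0.001, 0.001]
wrist_force: [-0.7, 0.4, -1.3]
grip_width: 0.0083
grasp_force: 80.0
```

```bash
python3 -m jog '[{"slide":[0,0,0.0005],"dr":[0,0,0],"grip":0},{"slide":[0,0,0.001],"dr":[0,0,0],"grip":0},{"slide":[0,0,0.001],"dr":[0,0,0],"grip":0}]'
```

```text
clock: 15.65
tool_pos: [0.5967, 0.2837, 0.006]
tcp_rot: [-0.021, 1.0, 0.001, 0.001]
wrist_force: [0.7, -0.2, -1.0]
grip_width: 0.0083
grasp_force: 80.0
```

```bash
python3 -m jog '[{"slide":[0,0,0.0005],"dr":[0,0,0],"grip":0},{"slide":[0,0,0.001],"dr":[0,0,0],"grip":0},{"slide":[0,0,0.001],"dr":[0,0,0],"grip":0}]'
```

```text
clock: 15.95
tool_pos: [0.5968, 0.2838, 0.0052]
tcp_rot: [-0.021, 1.0, 0.001, 0.001]
wrist_force: [-1.5, 0.7, -0.5]
grip_width: 0.0084
grasp_force: 80.1
```

```bash
python3 -m jog '[{"slide":[0,0,0.0005],"dr":[0,0,0],"grip":0},{"slide":[0,0,0.0005],"dr":[0,0,0],"grip":0},{"slide":[0,0,0.0005],"dr":[0,0,0],"grip":0}]'
```

```text
clock: 16.25
tool_pos: [0.5968, 0.2839, 0.0051]
tcp_rot: [-0.021, 1.0, 0.001, 0.001]
wrist_force: [-1.6, 0.1, 3.6]
grip_width: 0.0084
grasp_force: 80.6
```

Contact: the wrist force rose to +3.6 N at TCP z = 5.1 mm, as predicted. I'll ease the grip, then open.

```bash
python3 -m jog '[{"slide":[0,0,0.0002],"dr":[0,0,0],"grip":0},{"slide":[0,0,0.0002],"dr":[0,0,0],"grip":0},{"slide":[0,0,0.0002],"dr":[0,0,0],"grip":0.1},{"slide":[0,0,0.0002],"dr":[0,0,0],"grip":0.15},{"slide":[0,0,0.0002],"dr":[0,0,0],"grip":0.2},{"slide":[0,0,0.0002],"dr":[0,0,0],"grip":0.3},{"slide":[0,0,0.0002],"dr":[0,0,0],"grip":0.45},{"slide":[0,0,0.0002],"dr":[0,0,0],"grip":0.6},{"slide":[0,0,0.0002],"dr":[0,0,0],"grip":0.6},{"slide":[0,0,0.0002],"dr":[0,0,0],"grip":0.6}]' 20
```

```text
clock: 17.25
tool_pos: [0.5967, 0.2838, 0.0043]
tcp_rot: [-0.021, 1.0, 0.001, 0.001]
wrist_force: [0.5, 0.1, -0.3]
grip_width: 0.051
grasp_force: 0.0
```

```bash
python3 -m jog '[{"slide":[0,0,-0.005],"dr":[0,0,0],"grip":0.6},{"slide":[0,0,-0.015],"dr":[0,0,0],"grip":0.6},{"slide":[0,0,-0.03],"dr":[0,0,0],"grip":0.6},{"slide":[0,0,-0.05],"dr":[0,0,0],"grip":0.6},{"slide":[0,0,-0.08],"dr":[0,0,0],"grip":0.6},{"slide":[0,0,-0.11],"dr":[0,0,0],"grip":0.6},{"slide":[0,0,-0.15],"dr":[0,0,0],"grip":0.6},{"slide":[0,0,-0.18],"dr":[0,0,0],"grip":0.6},{"slide":[0,0,-0.20],"dr":[0,0,0],"grip":0.6},{"slide":[0,0,-0.20],"dr":[0,0,0],"grip":0.6}]'; python3 - <<'E'
from h import *
s=telemetry.observe(); p,d=vision.grab_frame('wrist'); T=tool(s); W=cloud('wrist',d,T); cv2.imwrite('pics/w7.png',p)
ps,_=vision.grab_frame('scene'); cv2.imwrite('pics/scene7.png',ps)
m=(p.max(2)<145)&(W[...,2]>.043)&(W[...,2]<.057)&(W[...,1]<.31)&(abs(W[...,0]-.597)<.1); h=W[m]; print(len(h),np.percentile(h,[1,50,99],0).round(4).tolist())
A=np.c_[h[:,:2]-h[:,:2].mean(0),np.ones(len(h))]; print('top plane',np.linalg.lstsq(A,h[:,2],rcond=None)[0].round(4))
cv2.imwrite('pics/both7.png',np.hstack([cv2.resize(p,(400,300)),cv2.resize(ps,(400,300))]))
E
```

```text
clock: 18.25
tool_pos: [0.5984, 0.2852, 0.2106]
tcp_rot: [-0.021, 1.0, 0.004, 0.006]
wrist_force: [-0.5, 0.1, -0.2]
grip_width: 0.0511
grasp_force: 0.0
2022 [[0.5147, 0.2279, 0.044], [0.5803, 0.2743, 0.0496], [0.6842, 0.288, 0.0513]]
top plane [-0.003   0.0098  0.0494]
```

View pics/both7.png

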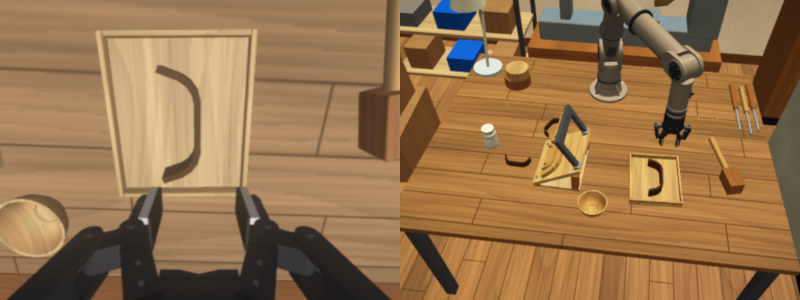

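The handle stands on its edge inside the tray: in the left view it runs from (158,68) to (165,178) within the walls. Its top edge measures z ≈ 50 mm (8 + 42) and level. The bowl, mallet, jar and form look undisturbed and the hand is clear, so I'm handing in.

```bash
python3 -c "
from bench import workorder
print(workorder.finish_job())"
```

```text
the job is handed in; nothing more can be done
None
```

The large handle is out of the form and standing level on its original lower edge on the tray floor; the bowl, mallet and jar were not touched, and I handed the job in at about 18 s of the 59 s limit.

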